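Glaze the croissant

TASK

Glaze the croissant on the baking pan. Open the lid of the glaze warmer, take the round wooden-handled brush from the hanging rack, dip its bristles well down into the pot and, without letting the brush touch the muffins, draw the bristles lightly along the croissant's back from its left end over the middle to its right end (left and right as the robot sees them). Then hang the brush upright back in its slot on the rack and close the lid fully, leaving the croissant and everything else where it stood.

Things in the scene. Friction and masses are not known exactly. Their poses are not given: they have to be found in the camera images.
- warmer: Glaze warmer, a fixed box of brushed steel 160 (x) x 150 (y) x 92 mm high with a black front panel and a grey dial on its -x side; origin at the centre of its underside, z up. A round open pot, 70 mm wide inside and 76 mm deep from its rim to its floor, is let into its top; the lid covers it.
- pot_mouth (a point): Centre of the pot's mouth, level with its rim, 98 mm above the counter (z up, axes of the warmer).
- lid_hinge (a point): Middle of the lid's hinge axis at the back of the warmer, 102 mm above the counter and 76 mm towards +x of the warmer's origin; the axis runs along the warmer's y.
- lid (a joint): Angle of the warmer's lid, rad: 0 shut (it may start ajar, up to 0.25), 1.57 upright, stop at 1.85. A friction hinge: it stays at any angle, and 2 to 4 N at the knob moves it. The lid is a steel plate 148 x 140 mm, 4 mm thick, that swings up and away from the robot side (from the warmer's -x to its +x).
- lid_knob (a point): Centre of the black barrel knob, 20 mm in diameter and 32 mm long along the hinge direction, on a thin stem (13 mm) near the lid's front edge; 128 mm from the hinge along the lid and 34 mm above the lid's underside (30 mm above its upper face); turns with the lid. Pinched by its flat ends it pivots between the fingers.
- rack: Fixed steel hanging rack, 135 (x) x 170 (y) x 132 mm high, front to -x. Its top plate has two slots, each 17 mm wide, open to the front (-x) and closed 14 mm behind the slot point; nothing stands above the plate. A lip 3 mm high along the front edge, 40 mm in front of the origin, keeps the tools in. Origin at the centre of its underside.
- rack_slot0 (a point): Slot on the +y side of the rack: point on the slot's centre line in the plane of the plate's upper face, 132 mm above the counter, 14 mm in front (-x) of the rack's origin and 42.5 mm to +y; axes of the rack.
- rack_slot1 (a point): The same for the slot on the -y side. The brush hangs in one of the two slots, the spatula in the other.
- brush: Round glazing brush, 77 g, hung in a slot, bristles down. Origin on its axis at the underside of the wooden bead (28 mm in diameter, 8 mm thick) by which it hangs; z up. Below it a neck 11 mm in diameter to -36 mm, a steel ferrule (27 mm) to -66 mm and pale bristles (25 mm) to the tip at -106 mm. Lift it over the lip, then draw it out to the rack's -x.
- brush_grip (a point): On the brush's axis 46 mm above its origin: where to hold the round wooden handle, which is 18 mm in diameter from 22 to 62 mm above the origin and ends, rounded, at 80 mm.
- brush_tip (a point): End of the bristles, on the brush's axis, 106 mm below the brush's origin when unloaded. The bristles yield along the axis by up to 16 mm: about 0.3 N at first touch and 0.015 N more for each mm. They also bend sideways as they are drawn along, so that the tip trails the handle by some millimetres.
- spatula: Spatula with a black handle (same shape and bead as the brush's) and a red blade 42 mm wide, hanging in the other slot; leave it. Origin as the brush's.
- pan: Fixed shallow aluminium baking pan 306 (x) x 166 (y) mm with a rim 18 mm high, its floor at 4 mm; holds the croissant and two muffins in a row along its x, 95 mm apart. Origin at the centre of its underside.
- croissant: Croissant, 116 mm long (along its own x, about across the pan), 71 mm wide, 50 mm high, 60 to 110 g, loose on the pan's floor. Origin at the centre of its underside. Along the middle of its back it is about 48 mm high at the centre, 43 mm at 25 mm from it, 40 mm at 35 mm and 32 mm at 45 mm, with low ridges across.
- croissant_left (a point): Point on the croissant's back near its left end (the robot's left, +y), 32 mm from the middle, 40 mm above its underside.
- croissant_mid (a point): Point on the middle of the croissant's back, 48 mm above its underside.
- croissant_right (a point): Point near its right end (-y), 32 mm from the middle, 40 mm above its underside.
- muffin_pale: Golden muffin, 80 mm across and 76 mm high, loose on the pan. Origin at the centre of its underside.
- muffin_dark: Dark chocolate muffin, 81 mm across and 75 mm high, loose on the pan. Origin at the centre of its underside.
- salt_shaker: Salt shaker with a grey top, 44 mm across, 90 mm high, standing between the equipment. Origin at the centre of its underside.
- spice_jar: Spice jar with a white cap, 41 mm across, 105 mm high, standing between the equipment. Origin at the centre of its underside. Taller things (to 246 mm) stand only beyond x = 0.68 m or right of y = -0.42 m, apart from the rack's tools.
Mind the look-alikes: they are no part of the job. What is shaped like the croissant but blue is not meant.

How it is judged:
By the outcome, as a careful person would: the job done as asked, in the order asked, and still so for the second after the job is handed in, with the robot touching nothing.
It also fails if it takes over 72 s, if anything falls off the work surface, if the arm or the gripper's body presses on something with over 40 N, if the wrist force passes 120 N, or if a joint passes its speed limit or range.

ROBOT

A 7-joint arm with a two-finger parallel gripper is mounted at the origin on a cart in front of the work surface, level with it; the furniture and walls round the work are solid. World frame = base frame: x ahead of the robot, y to its left, z up, the work surface at z = 0. Lengths are in m, angles in rad, forces in N, time in s.
With the tool pointing down it reaches from about 0.35 to 0.9 m from the base axis. Payload 8.1 kg.
Tool frame: the origin (TCP) lies midway between the tips of the shut fingers; the grasp point (between the pads) lies 19 mm behind it; z points along the fingers, y is the line along which they close (so a half turn about z gives the same grasp; the last joint's range is limited). The gripper opens to 92 mm and grips with 3 to 60 N. Pads are 19 mm wide; open, the fingers measure 130 mm over their backs; the gripper's body (75 mm by 190 mm) begins 47 mm behind the grasp point.
Start: joints at [-0.103, 0.434, 0.025, 1.573, -0.012, 1.134, -0.075], TCP at [0.625, -0, 0.227] pointing down, gripper open.
Joint ranges: [-2.62, 2.62], [-0.44, 2.09], [-1.27, 1.32], [0.08, 2.57], [-1.32, 4.46], [0.12, 2], [-2.74, 2.74]. Speed limits (rad/s): [2.22, 2.22, 3.01, 3.01, 3.14, 3.14, 3.14].

INTERFACE

Orientations are given as a rotation vector (axis times angle).
In Python, from cell import arm gives the robot as it stands.
- The arm moves only by the tool send_rows, never from a script. Its argument "increments" is a list of rows, each a list of 3 entries, a list of its own where there are three numbers: the finger opening in cm, from 0 to 9.18, then the shift along the tool's x, y, z in cm, then the turn, a rotation vector about the tool's x, y, z in rad. A call has 1 to 5 rows; each row shifts and turns the commanded pose from where the row before left it, along the tool's axes as they then stand; what a row does not reach is not made up. A row lasts 1/10 s, in which the tool goes at most 50 mm and 8.59 degrees, less where a joint would pass 70% of its speed; a pose out of reach is approached as far as the arm can. A call is refused whole if a number of a shift passes 5 or a number of a turn 0.15, either way. A call with a gripper value outside its range is refused whole. The fingers move at their own pace and stop on an object; "force" is the grip in N (left out, the last holds). Time passes only in rows, so rows that do not move let the fingers close. It gives the time, the measured TCP pose, the force, the opening and the grip force at its end, in the units of the state.
- arm.observe(): the state, without advancing time (a new reading comes with each control period).
- arm.get_image(name): name is "scene" or "side" or "wrist"; returns the picture (420x560x3 uint8, red, green, blue); there is no depth.
- arm.camera_params(name): a dict with "camera_matrix" (3x3 intrinsics, pixels), "k1" (the pictures are not rectified: a ray, as slopes to the right and down, at radius r is drawn at 1 + k1 r^2 times it, then the intrinsics apply), "R" (3x3) and "t" (3): a world point X has camera coordinates R X + t. Camera axes: x right, y down, z forward; pixel columns grow to the right and rows downward; lengths in m; the calibration is good to about 2 mm. A picture is of the moment at which its call begins: read the wrist's pose just before it. camera_params takes no time and is no camera call; for the wrist camera it gives the pose at the moment of the call.
- arm.sign_off(): hands the job in; it is judged then, once.
The state is a dict: "clock": time; "joints": joint angles; "dq": joint speeds; "joint_efforts": joint torques, N m; "position": TCP position; "ee_rot": TCP orientation; "force": force on the tool from outside, world axes, zero at the start; "ft_torque": the same for the moment, N m; "width": opening from 0.0 (shut) to 1.0 (fully open); "gripper_force": force on a finger pad.
Only numpy, scipy, OpenCV 4.12 (cv2) and the standard library are available. Lean on these libraries where they do the work, as an engineer would, in place of code of your own. Each camera call takes 0.05 s, during which the arm holds its last target. There are 200 camera calls.

## Working session

There is one attempt and no reset: what is moved stays moved. The work goes in short steps, Python scripts to look and compute and a tool call to move; the robot and the scene stay as the last step left them, time stands still between calls to the robot, and variables do not carry over. Pictures are saved under pics/ and viewed, at most 10 in all, crops included, and the job is handed in when it is done.

Besides the shell and the picture viewer there is one more tool, called after ">>>" as name([rows], argument=value, ...), one row to a line, values as JSON. send_rows: Moves the arm, as the interface text tells. Its arguments: {"type":"object","properties":{"increments":{"type":"array"},"force":{"type":"number"}},"required":["increments"]}

```bash
ls; mkdir -p pics; cat > h.py <<'E'
import numpy as np, cv2
from cell import arm
from scipy.spatial.transform import Rotation as Ro
def ray(cp,u,v):
    K=np.array(cp["camera_matrix"]);R=np.array(cp["R"]);t=np.array(cp["t"])
    x=np.array([(u-K[0,2])/K[0,0],(v-K[1,2])/K[1,1]]);s=x.copy()
    for _ in range(20): s=x/(1+cp["k1"]*(s@s))
    return -R.T@t, R.T@np.array([s[0],s[1],1.])
def plane(cp,u,v,z):
    o,d=ray(cp,u,v); return o+d*(z-o[2])/d[2]
def proj(cp,X):
    K=np.array(cp["camera_matrix"]);c=np.array(cp["R"])@np.array(X)+np.array(cp["t"])
    s=c[:2]/c[2]; s=s*(1+cp["k1"]*(s@s)); return K[:2,:2]@s+K[:2,2]
def tri(*r):
    A=0;b=0
    for o,d in r:
        d=d/np.linalg.norm(d);P=np.eye(3)-np.outer(d,d);A=A+P;b=b+P@o
    return np.linalg.solve(A,b)
E
python3 - <<'E'
from h import *
for n in("scene","side","wrist"):
    im=arm.get_image(n); cp=arm.camera_params(n)
    cv2.imwrite(f"pics/{n}0.png",im[...,::-1]); np.save(f"{n}0.npy",im)
    print(n,np.round(-np.array(cp["R"]).T@cp["t"],3),np.round(cp["R"],2).tolist(),np.round(cp["camera_matrix"],0).tolist(),cp["k1"])
print(arm.observe())
E
```

```text
pics
scene [-0.571  0.873  0.744] [[-0.61, -0.79, -0.02], [-0.31, 0.27, -0.91], [0.73, -0.55, -0.41]] [[542.0, 0.0, 280.0], [0.0, 542.0, 215.0], [0.0, 0.0, 1.0]] -0.01728574440227669
side [0.353 0.966 0.919] [[-0.99, -0.16, -0.01], [-0.09, 0.62, -0.78], [0.13, -0.77, -0.62]] [[405.0, 0.0, 283.0], [0.0, 405.0, 214.0], [0.0, 0.0, 1.0]] -0.0880942204181391
wrist [0.624 0.074 0.384] [[1.0, 0.0, -0.0], [0.0, -0.96, 0.27], [-0.0, -0.27, -0.96]] [[296.0, 0.0, 280.0], [0.0, 296.0, 209.0], [0.0, 0.0, 1.0]] -0.018453625884489722
{'clock': 0.15, 'joints': array([-0.1026265 ,  0.43508056,  0.02497754,  1.57385607, -0.01155685,
        1.13403405, -0.07508435]), 'dq': array([-3.70064412e-04, -5.69509147e-04, -1.51134226e-03, -3.21729582e-03,
        8.92483526e-04,  7.11478132e-05,  1.94726753e-04]), 'joint_efforts': array([ 9.13879558e-04, -6.68263149e+01,  9.85680185e-01, -3.14695251e+01,
       -6.03506877e-02,  3.94195947e-02,  8.07748006e-05]), 'position': array([ 6.24614115e-01, -4.67926434e-05,  2.26126753e-01]), 'ee_rot': array([-2.22091757e+00, -2.22089316e+00,  1.53015758e-03]), 'force': array([-0.23387256, -0.11058812,  0.18766375]), 'ft_torque': array([0.0072782 , 0.00691689, 0.00542716]), 'gripper_force': 0.0, 'width': 1.0000060770554666}
```

View pics/scene0.png

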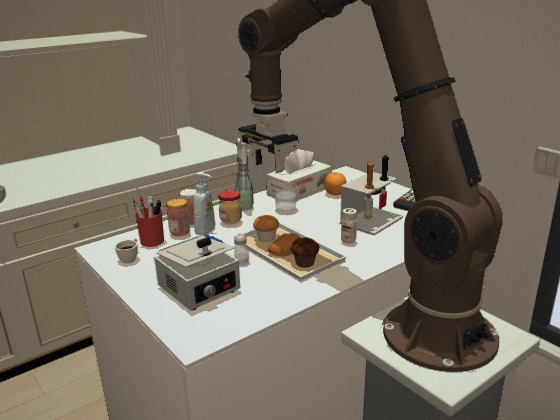

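View pics/side0.png

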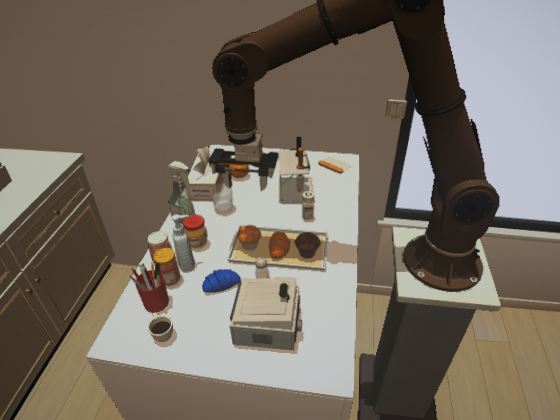

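```bash
python3 - <<'E'
from h import *
s=np.load("scene0.npy")[...,::-1];d=np.load("side0.npy")[...,::-1];w=np.load("wrist0.npy")[...,::-1]
cv2.imwrite("pics/c1.png",cv2.resize(s[140:310,145:415],None,fx=2.95,fy=2.95,interpolation=cv2.INTER_CUBIC))
a=cv2.resize(d[130:350,195:340],None,fx=2.7,fy=2.7,interpolation=cv2.INTER_CUBIC)
b=cv2.resize(w,(405,304))
c=np.zeros((594,a.shape[1]+405,3),np.uint8);c[:,:a.shape[1]]=a;c[:304,a.shape[1]:]=b
print(c.shape,a.shape);cv2.imwrite("pics/c2.png",c)
E
```

```text
(594, 797, 3) (594, 392, 3)
```

View pics/c1.png

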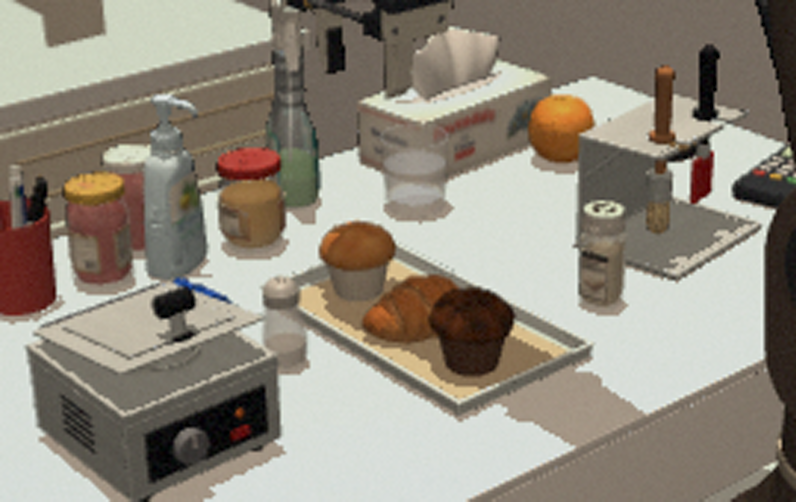

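View pics/c2.png

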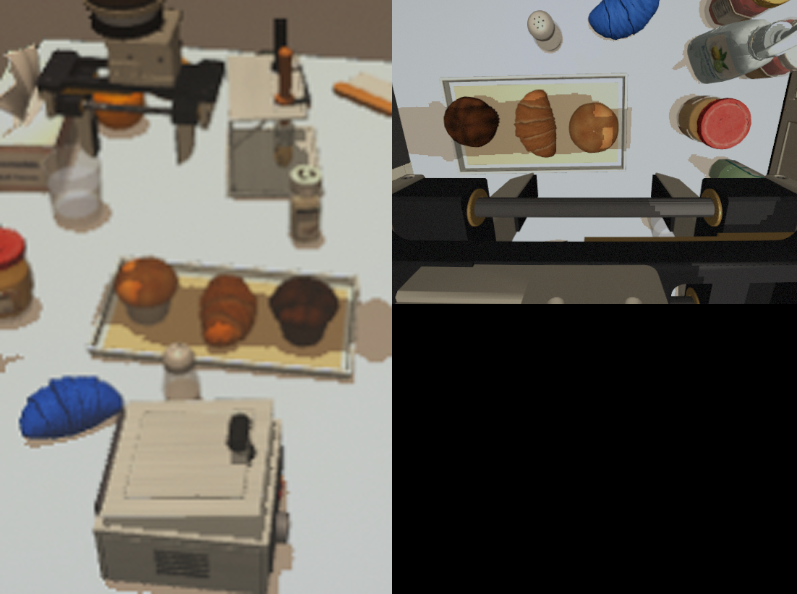

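```bash
python3 - <<'E'
from h import *
np.set_printoptions(precision=4,suppress=True)
C={n:arm.camera_params(n) for n in("scene","side","wrist")}
S=lambda x,y:ray(C["scene"],145+x/2.95,140+y/2.95)
D=lambda x,y:ray(C["side"],195+x/2.7,130+y/2.7)
print("knob",tri(S(175,302),D(239,432)))
print("brush top",tri(S(665,68),D(286,50)))
print("bead",tri(S(662,137),D(284,101)))
for k,p,z in(("ferrule/bristle",(657,230),.0),): pass
pl=lambda n,x,y,z: plane(C["scene"],145+x/2.95,140+y/2.95,z) if n=="s" else plane(C["side"],195+x/2.7,130+y/2.7,z)
print("bead z132+4",pl("s",662,137,.136),"htop z.212",pl("s",665,66,.21))
print("rack plate corner side (228,55)(299,57)(311,115)(228,118)",[pl("d",*p,.132) for p in((228,55),(299,57),(311,115),(228,118))])
print("warmer front bottom scene",[pl("s",*p,.0) for p in((145,496),(278,437))])
print("warmer top side",[pl("d",*p,.092) for p in((97,532),(268,540),(273,405),(128,402))])
print("pan scene",[pl("s",*p,.018) for p in((460,410),(590,347),(390,248))])
print("salt",pl("s",287,365,0),"spice",pl("s",600,303,0))
im=np.load("wrist0.npy");h=cv2.cvtColor(im,cv2.COLOR_RGB2HSV)
m=((h[...,0]<14)&(h[...,1]>110)&(h[...,2]>30)).astype(np.uint8);m[245:]=0
n,l,st,c=cv2.connectedComponentsWithStats(m)
for i in range(1,n):
    if st[i,4]>300:
        mm=(l==i).astype(np.uint8);cn=max(cv2.findContours(mm,0,1)[0],key=len);r=cv2.minAreaRect(cn)
        print(st[i],c[i],r,plane(C["wrist"],*c[i],.025),[plane(C["wrist"],*q,.02)[:2] for q in cv2.boxPoints(r)])
E
```

```text
knob [0.4633 0.3149 0.1524]
brush top [ 0.4945 -0.2862  0.2094]
bead [ 0.4958 -0.2875  0.1318]
bead z132+4 [ 0.4909 -0.2833  0.136 ] htop z.212 [ 0.4982 -0.2904  0.21  ]
rack plate corner side (228,55)(299,57)(311,115)(228,118) [array([ 0.5908, -0.3962,  0.132 ]), array([ 0.4889, -0.4045,  0.132 ]), array([ 0.4561, -0.2542,  0.132 ]), array([ 0.5637, -0.2317,  0.132 ])]
warmer front bottom scene [array([0.4411, 0.3701, 0.    ]), array([0.4468, 0.2342, 0.    ])]
warmer top side [array([0.5808, 0.4001, 0.092 ]), array([0.4266, 0.3853, 0.092 ]), array([0.4435, 0.2239, 0.092 ]), array([0.5893, 0.2415, 0.092 ])]
pan scene [array([0.3571, 0.1021, 0.018 ]), array([ 0.3664, -0.0641,  0.018 ]), array([ 0.6598, -0.0537,  0.018 ])]
salt [0.5477 0.1561 0.    ] spice [ 0.4495 -0.1592  0.    ]
[469   0  50  21 561] [491.4617   8.3904] ((493.5, 10.0), (20.0, 49.0), 90.0) [0.851  0.1971 0.025 ] [array([0.828 , 0.2065]), array([0.8821, 0.2075]), array([0.8859, 0.1881]), array([0.8311, 0.1872])]
[512  79  38  24 329] [529.772   92.0517] ((530.2365112304688, 94.714111328125), (27.212495803833008, 26.24
[... 690 characters left out ...]
0336])]
[ 422  135   75   71 4129] [458.5539 170.0443] ((459.0, 170.0), (74.0, 70.0), 0.0) [0.8422 0.0225 0.025 ] [array([ 0.8053, -0.0232]), array([0.7941, 0.0638]), array([0.8843, 0.0643]), array([ 0.9014, -0.0231])]
[ 170  143   57   74 2845] [199.3406 179.38  ] ((198.0, 179.5), (56.0, 73.0), -0.0) [0.5245 0.0106 0.025 ] [array([ 0.4816, -0.0381]), array([0.4907, 0.0541]), array([0.5585, 0.054 ]), array([ 0.5541, -0.038 ])]
[250 142  43  68 933] [273.7985 174.5413] ((271.6746520996094, 176.69094848632812), (67.59614562988281, 38.53611755371094), 83.0887680053711) [0.616  0.0166 0.025 ] [array([0.5855, 0.0511]), array([0.6317, 0.0566]), array([ 0.6426, -0.0272]), array([ 0.5936, -0.0334])]
```

>>> send_rows([
  [9, [0, 0, 0], [0, 0, -0.15]],
  [9, [0, 0, -1], [0, 0, -0.15]],
  [9, [0, 0, -1], [0, 0, -0.15]],
  [9, [0, 0, -1], [0, 0, -0.15]],
  [9, [0, 0, -1], [0, 0, -0.15]],
])

```text
clock: 0.65
position: [0.6248, -0.0001, 0.2668]
ee_rot: [-1.244, -2.884, 0.001]
force: [-0.2, 0.3, 0.2]
width: 0.984
gripper_force: 0.0
```

>>> send_rows([
  [9, [0, 0, -1], [0, 0, -0.15]],
  [9, [0, 0, -1], [0, 0, -0.15]],
  [9, [0, 0, -1], [0, 0, -0.15]],
  [9, [0, 0, 0], [0, 0, -0.15]],
  [9, [0, 0, 0], [0, 0, -0.15]],
])

```text
clock: 1.15
position: [0.625, -0.0001, 0.2968]
ee_rot: [0.102, 3.14, -0.0]
force: [-0.3, 0.3, 0.1]
width: 0.979
gripper_force: 0.0
```

>>> send_rows([
  [9, [0.7, 4.4, 0], [0, 0, -0.1]],
  [9, [0.7, 4.4, 0], [0, 0, 0]],
  [9, [0.7, 4.4, 0], [0, 0, 0]],
  [9, [0.7, 4.4, 0], [0, 0, 0]],
  [9, [0.7, 4.4, 0], [0, 0, 0]],
])

```text
clock: 1.65
position: [0.5874, 0.2209, 0.2965]
ee_rot: [0.045, -3.141, 0.0]
force: [0.4, 0.6, -0.4]
width: 0.979
gripper_force: 0.0
```

>>> send_rows([
  [9, [0.7, 4.4, 0], [0, 0, 0]],
  [9, [0.7, 4.4, 0], [0, 0, 0]],
  [9, [0, 0, 0], [0, 0, 0]],
  [9, [0, 0, 0], [0, 0, 0]],
])

```text
clock: 2.05
position: [0.5707, 0.3083, 0.2962]
ee_rot: [0.05, -3.14, 0.0]
force: [0.8, -0.4, -0.1]
width: 0.98
gripper_force: 0.0
```

```bash
python3 - <<'E'
from h import *
o=arm.observe();cp=arm.camera_params("wrist");im=arm.get_image("wrist");np.save("w1.npy",im)
import pickle;pickle.dump(cp,open("w1.pkl","wb"))
print(o["clock"],o["position"],o["joints"],Ro.from_rotvec(o["ee_rot"]).as_matrix().round(3))
cv2.imwrite("pics/w1.png",cv2.resize(im[...,::-1],(784,588),interpolation=cv2.INTER_CUBIC))
E
```

```text
2.05 [0.5706815  0.30831126 0.29618504] [-0.33263412  0.46503866 -0.3838508   1.3775159   0.17335928  1.33299876
  0.88237321] [[-0.999 -0.032 -0.001]
 [-0.032  0.999 -0.   ]
 [ 0.001 -0.    -1.   ]]
```

View pics/w1.png

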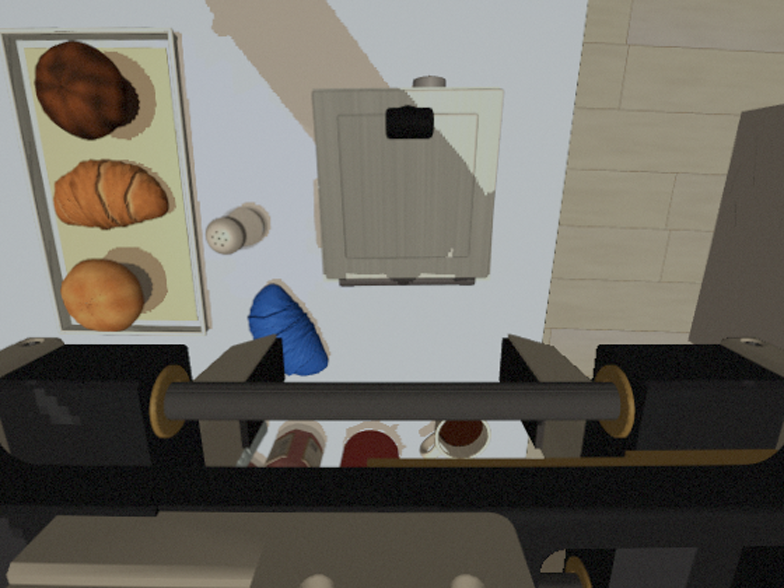

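```bash
python3 - <<'E'
from h import *
import pickle
np.set_printoptions(precision=4,suppress=True)
cp=pickle.load(open("w1.pkl","rb"))
P=lambda x,y,z:plane(cp,x/1.4,y/1.4,z)
R=lambda x,y:ray(cp,x/1.4,y/1.4)
def yaw(a,b): d=b-a; return np.arctan2(-d[0],d[1])
for n,a,b,z in(("hinge",(340,283),(475,281),.102),("backlid",(325,276),(490,276),.103),("front",(313,90),(503,89),.118),("knob",(387,123),(433,122),.152)):
    A,B=P(*a,z),P(*b,z);print(n,A,B,yaw(A,B),np.linalg.norm(B-A),(A+B)/2)
C={n:arm.camera_params(n) for n in("scene","side")}
print("knob3",tri(R(410,123),ray(C["scene"],145+175/2.95,140+302/2.95),ray(C["side"],195+239/2.7,130+432/2.7)))
im=np.load("w1.npy");h=cv2.cvtColor(im,cv2.COLOR_RGB2HSV)
m=((h[...,0]<18)&(h[...,1]>130)&(h[...,2]>40)).astype(np.uint8);m[:105]=0;m[170:]=0;m[:,:30]=0;m[:,125:]=0
m=cv2.morphologyEx(m,cv2.MORPH_OPEN,np.ones((3,3)));n,l,st,c=cv2.connectedComponentsWithStats(m);i=1+np.argmax(st[1:,4]);print(st[i],c[i])
cn=max(cv2.findContours((l==i).astype(np.uint8),0,1)[0],key=len)
w=np.array([plane(cp,*q[0],.022)[:2] for q in cn]);r=cv2.minAreaRect((w*1000).astype(np.float32));print(r,cv2.boxPoints(r))
print("pan corners z18",[P(*q,.018) for q in((2,32),(176,30),(207,333),(62,333))])
print("muffin pale top centre z.05",P(103,295,.05),"dark",P(84,90,.05))
E
```

```text
hinge [0.5887 0.2652 0.102 ] [0.583  0.3835 0.102 ] 0.04768052874118589 0.11850817588814151 [0.5859 0.3244 0.102 ]
backlid [0.5825 0.2522 0.103 ] [0.5779 0.396  0.103 ] 0.0324230944910734 0.14389403243069354 [0.5802 0.3241 0.103 ]
front [0.4366 0.247  0.118 ] [0.4312 0.3884 0.118 ] 0.03803411894679309 0.14155727534946938 [0.4339 0.3177 0.118 ]
knob [0.4619 0.3032 0.152 ] [0.4602 0.3345 0.152 ] 0.05349987272943638 0.03136804524631185 [0.461  0.3189 0.152 ]
knob3 [0.4618 0.3173 0.1543]
[  39  115   81   49 3066] [ 76.9912 139.2045]
((524.2259521484375, 18.170658111572266), (67.42745971679688, 118.89327239990234), 1.3935641050338745) [[489.0764  76.7798]
 [491.9679 -42.0783]
 [559.3755 -40.4385]
 [556.484   78.4196]]
pan corners z18 [array([ 0.3747, -0.0666,  0.018 ]), array([0.3702, 0.1009, 0.018 ]), array([0.6738, 0.1047, 0.018 ]), array([ 0.6796, -0.0621,  0.018 ])]
muffin pale top centre z.05 [0.6228 0.0157 0.05  ] dark [0.4296 0.0274 0.05  ]
```

>>> send_rows([
  [7, [3.7, 0.5, 2], [0, 0, 0]],
  [6, [3.6, 0.5, 3], [0, 0, 0]],
  [6, [3.6, 0.3, 4], [0, 0, 0]],
  [6, [0, 0, 4], [0, 0, 0]],
  [6, [0, 0, 2], [0, 0, 0]],
])

```text
clock: 2.6
position: [0.4636, 0.3138, 0.1471]
ee_rot: [0.043, -3.139, 0.005]
force: [1.0, -0.1, -0.5]
width: 0.661
gripper_force: 0.0
```

>>> send_rows([
  [6, [0, 0, 1], [0, 0, 0]],
  [2.5, [0, 0, 0], [0, 0, 0]],
  [2.5, [0, 0, 0], [0, 0, 0]],
  [2.5, [0, 0, 0], [0, 0, 0]],
  [2.5, [0, 0, 0], [0, 0, 0]],
], force=15)

```text
clock: 3.1
position: [0.4654, 0.3171, 0.1407]
ee_rot: [-0.045, 3.14, 0.002]
force: [-0.2, 0.3, 0.3]
width: 0.354
gripper_force: 0.0
```

>>> send_rows([
  [2.5, [0, 0, 0], [0, 0, 0]],
  [2.5, [0, 0, 0], [0, 0, 0]],
])

```text
clock: 3.3
position: [0.4652, 0.3169, 0.1401]
ee_rot: [-0.046, 3.14, 0.001]
force: [0.6, -0.2, 1.1]
width: 0.342
gripper_force: 15.0
```

>>> send_rows([
  [2.5, [-0.9, 0, -1.76], [0, 0, 0]],
  [2.5, [-1.15, 0, -1.62], [0, 0, 0]],
  [2.5, [-1.38, 0, -1.43], [0, 0, 0]],
], force=25)

```text
clock: 3.6
position: [0.4985, 0.3182, 0.1878]
ee_rot: [0.048, -3.14, -0.0]
force: [2.9, 4.4, -11.6]
width: 0.343
gripper_force: 25.0
```

>>> send_rows([
  [2.5, [-1.59, 0, -1.2], [0, 0, 0]],
  [2.5, [-1.73, 0, -0.95], [0, 0, 0]],
  [2.5, [-1.87, 0, -0.68], [0, 0, 0]],
  [2.5, [-1.95, 0, -0.4], [0, 0, 0]],
])

```text
clock: 4.0
position: [0.5693, 0.3212, 0.2203]
ee_rot: [0.049, -3.139, -0.002]
force: [-2.4, 4.8, -5.9]
width: 0.348
gripper_force: 25.0
```

>>> send_rows([
  [2.5, [-1.97, 0, -0.11], [0, 0, 0]],
  [2.5, [-1.97, 0, 0.2], [0, 0, 0]],
  [2.5, [-1.93, 0, 0.49], [0, 0, 0]],
  [2.5, [-1.4, 0, 0.57], [0, 0, 0]],
  [2.5, [0, 0, 0], [0, 0, 0]],
])

```text
clock: 4.5
position: [0.6447, 0.3245, 0.2087]
ee_rot: [-0.046, 3.139, 0.007]
force: [1.4, 5.2, 3.1]
width: 0.347
gripper_force: 25.0
```

```bash
python3 - <<'E'
from h import *
o=arm.observe();print(o["clock"],o["position"],o["force"],o["width"],o["gripper_force"])
im=arm.get_image("side");np.save("d2.npy",im);im2=arm.get_image("scene")
a=cv2.resize(im[150:360,180:340,::-1],None,fx=2.8,fy=2.8,interpolation=cv2.INTER_CUBIC)
b=cv2.resize(im2[150:310,130:250,::-1],(350,467),interpolation=cv2.INTER_CUBIC)
c=np.zeros((588,798,3),np.uint8);c[:,:448]=a;c[:467,448:]=b;cv2.imwrite("pics/d2.png",c)
E
```

```text
4.5 [0.64468348 0.32447395 0.20871308] [1.37602962 5.18376727 3.1116887 ] 0.3465927062454196 25.01144528388977
```

View pics/d2.png

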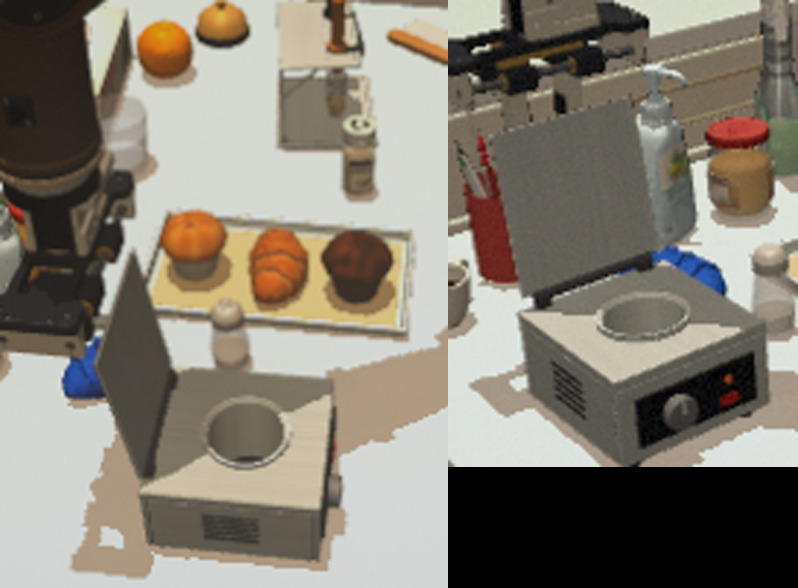

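>>> send_rows([
  [6, [0, 0, 0], [0, 0, 0]],
  [6, [0, 0, 0], [0, 0, 0]],
  [6, [0, 0, -2], [0, 0, 0]],
  [6, [0, 0, -4], [0, 0, 0]],
  [6, [0, 0, -4], [0, 0, 0]],
])

```text
clock: 5.1
position: [0.6425, 0.321, 0.3088]
ee_rot: [0.045, -3.139, 0.003]
force: [0.3, 1.0, -0.0]
width: 0.649
gripper_force: 0.0
```

>>> send_rows([
  [6, [0.9, -4.5, 0], [0, 0, 0]],
  [6, [0.9, -4.7, 0], [0, 0, 0]],
  [6, [0.9, -4.7, 0], [0, 0, 0]],
  [6, [0.9, -4.7, 0], [0, 0, 0]],
  [6, [0.9, -4.7, 0], [0, 0, 0]],
])

```text
clock: 5.6
position: [0.6039, 0.0853, 0.3085]
ee_rot: [0.045, -3.141, 0.001]
force: [1.3, -0.5, -0.4]
width: 0.656
gripper_force: 0.0
```

>>> send_rows([
  [6, [0.9, -4.7, 0], [0, 0, 0]],
  [6, [0.9, -4.7, 0], [0, 0, 0]],
  [6, [0.9, -4.7, 0], [0, 0, 0]],
  [6, [0.9, -4.7, 0], [0, 0, 0]],
  [6, [0.9, -4.7, 0], [0, 0, 0]],
])

```text
clock: 6.1
position: [0.5656, -0.1507, 0.3086]
ee_rot: [0.045, -3.141, 0.001]
force: [-0.1, 0.2, 0.9]
width: 0.656
gripper_force: 0.0
```

>>> send_rows([
  [6, [0.9, -4.7, 0], [0, 0, 0]],
  [6, [0.9, -4.7, 0], [0, 0, 0]],
  [6, [0.9, -4.4, 0], [0, 0, 0]],
  [6, [0, 0, 0], [0, 0, 0]],
  [6, [0, 0, 0], [0, 0, 0]],
])

```text
clock: 6.6
position: [0.5428, -0.2886, 0.3081]
ee_rot: [0.041, -3.14, -0.0]
force: [0.3, 0.3, -0.7]
width: 0.657
gripper_force: 0.0
```

```bash
python3 - <<'E'
from h import *
import pickle
np.set_printoptions(precision=4,suppress=True)
C={n:arm.camera_params(n) for n in("scene","side")}
a=(180+247/2.8,150+433/2.8);b=(130+(644-448)/2.917,150+315/2.917)
print("pot",plane(C["side"],*a,.098),plane(C["scene"],*b,.098),tri(ray(C["side"],*a),ray(C["scene"],*b)))
o=arm.observe();cp=arm.camera_params("wrist");im=arm.get_image("wrist");np.save("w3.npy",im);pickle.dump(cp,open("w3.pkl","wb"))
print(o["clock"],o["position"],o["joints"])
cv2.imwrite("pics/w3.png",cv2.resize(im[0:300,100:460,::-1],None,fx=2,fy=2,interpolation=cv2.INTER_CUBIC))
E
```

```text
pot [0.5021 0.323  0.098 ] [0.4963 0.3204 0.098 ] [0.503  0.3179 0.0933]
6.6 [ 0.5428 -0.2886  0.3081] [ 0.5556  0.3817 -0.2233  1.4579  0.0856  1.3125  1.9225]
```

View pics/w3.png

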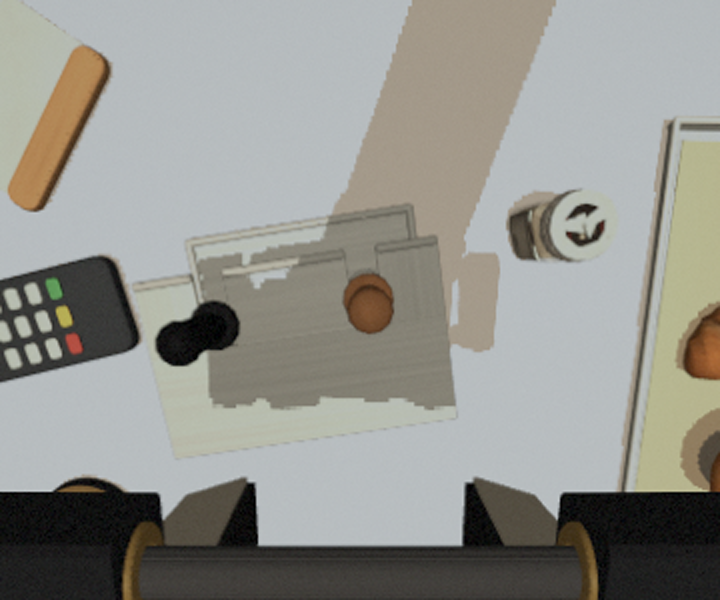

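```bash
python3 - <<'E'
from h import *
import pickle
np.set_printoptions(precision=4,suppress=True)
cp=pickle.load(open("w3.pkl","rb"))
P=lambda x,y,z:plane(cp,100+x/2,y/2,z)
A,B=P(133,287,.135),P(437,240,.135);C=P(177,459,.132);D=P(456,417,.132)
y=np.arctan2(-(B-A)[0],(B-A)[1]);print(A,B,C,D,"yaw",y,np.linalg.norm(B-A),np.arctan2(-(D-C)[0],(D-C)[1]),np.linalg.norm(A-C))
print("slot mouth",P(362,252,.133),"bead",P(368,298,.140),"top .208",P(371,309,.206))
# slot0 from plate corners: front at -40..; origin
fx=np.array([np.cos(y),np.sin(y)]);ly=np.array([-np.sin(y),np.cos(y)])
m=((A+B)/2)[:2]; print("slot0 from front edge", m+fx*.026+ly*.0425, "fwd",fx)
im=np.load("w3.npy");h=cv2.cvtColor(im,cv2.COLOR_RGB2HSV)
mk=((h[...,0]<16)&(h[...,1]>120)&(h[...,2]>40)).astype(np.uint8)[120:180,260:310]
ys,xs=np.nonzero(mk);print(xs.min()+260,xs.max()+260,ys.min()+120,ys.max()+120)
E
```

```text
[ 0.4906 -0.4128  0.135 ] [ 0.4617 -0.2474  0.135 ] [ 0.5913 -0.3951  0.132 ] [ 0.5609 -0.2298  0.132 ] yaw 0.1732314010757205 0.1678584513136873 0.1822306899039269 0.10229793759278272
slot mouth [ 0.469  -0.2875  0.133 ] bead [ 0.493  -0.2836  0.14  ] top .208 [ 0.4927 -0.2833  0.206 ]
slot0 from front edge [ 0.4944 -0.2837] fwd [0.985  0.1724]
272 295 137 166
```

>>> send_rows([
  [6, [2.5, 0.4, 0], [0, 0, 0]],
  [6, [2.4, 0.32, 2], [0, 0, 0]],
  [6, [0, 0, 4], [0, 0, 0]],
  [6, [0, 0, 4], [0, 0, 0]],
  [6, [0, 0, 3], [0, 0, 0]],
])

```text
clock: 7.15
position: [0.4942, -0.2792, 0.1768]
ee_rot: [0.05, -3.14, -0.002]
force: [0.2, 0.6, -1.0]
width: 0.661
gripper_force: 0.0
```

>>> send_rows([
  [6, [0, 0, 1.9], [0, 0, 0]],
  [6, [0, 0, 0], [0, 0, 0]],
])

```text
clock: 7.35
position: [0.4934, -0.2789, 0.1571]
ee_rot: [0.05, -3.137, -0.005]
force: [0.4, 0.6, 0.4]
width: 0.655
gripper_force: 0.0
```

>>> send_rows([
  [3, [0, -0.45, -0.2], [0, 0, 0]],
  [2.5, [0, 0, 0], [0, 0, 0]],
  [1.2, [0, 0, 0], [0, 0, 0]],
  [1.2, [0, 0, 0], [0, 0, 0]],
  [1.2, [0, 0, 0], [0, 0, 0]],
], force=20)

```text
clock: 7.85
position: [0.4949, -0.286, 0.1621]
ee_rot: [-0.046, 3.141, -0.001]
force: [0.6, -0.7, -0.3]
width: 0.267
gripper_force: 0.0
```

>>> send_rows([
  [1.2, [0, 0, 0], [0, 0, 0]],
  [1.2, [0, 0, 0], [0, 0, 0]],
  [1.2, [0, 0, 0], [0, 0, 0]],
])

```text
clock: 8.15
position: [0.495, -0.2859, 0.1618]
ee_rot: [-0.046, 3.141, -0.0]
force: [0.4, 1.4, 3.6]
width: 0.209
gripper_force: 20.0
```

>>> send_rows([
  [1.2, [0, 0, -0.8], [0, 0, 0]],
  [1.2, [0, 0, -0.8], [0, 0, 0]],
  [1.2, [1, -0.13, 0], [0, 0, 0]],
  [1.2, [2.2, -0.28, 0], [0, 0, 0]],
  [1.2, [3.2, -0.41, 0], [0, 0, 0]],
])

```text
clock: 8.65
position: [0.4308, -0.2958, 0.1775]
ee_rot: [-0.048, 3.14, 0.0]
force: [-0.1, -0.2, -1.4]
width: 0.211
gripper_force: 20.0
```

>>> send_rows([
  [1.2, [3.5, -0.45, 0], [0, 0, 0]],
  [1.2, [0, 0, -4], [0, 0, 0]],
  [1.2, [0, 0, -4], [0, 0, 0]],
  [1.2, [0, 0, -4], [0, 0, 0]],
  [1.2, [0, 0, 0], [0, 0, 0]],
])

```text
clock: 9.15
position: [0.3975, -0.303, 0.3029]
ee_rot: [-0.044, 3.134, -0.008]
force: [0.6, -1.2, -1.1]
width: 0.208
gripper_force: 20.0
```

```bash
python3 - <<'E'
from h import *
o=arm.observe();print(o["clock"],o["position"],o["ee_rot"],o["width"],o["gripper_force"])
cp=arm.camera_params("wrist")
a=arm.get_image("scene")[100:280,320:480,::-1];b=arm.get_image("wrist")[:,100:460,::-1]
c=np.zeros((520,800,3),np.uint8);c[:450,:400]=cv2.resize(a,(400,450));c[:467,400:]=cv2.resize(b,(400,467));cv2.imwrite("pics/b4.png",c)
E
```

```text
9.15 [ 0.39748428 -0.30301126  0.30286295] [-0.04446782  3.13414208 -0.00838758] 0.20846287838360375 19.999972181394696
```

View pics/b4.png

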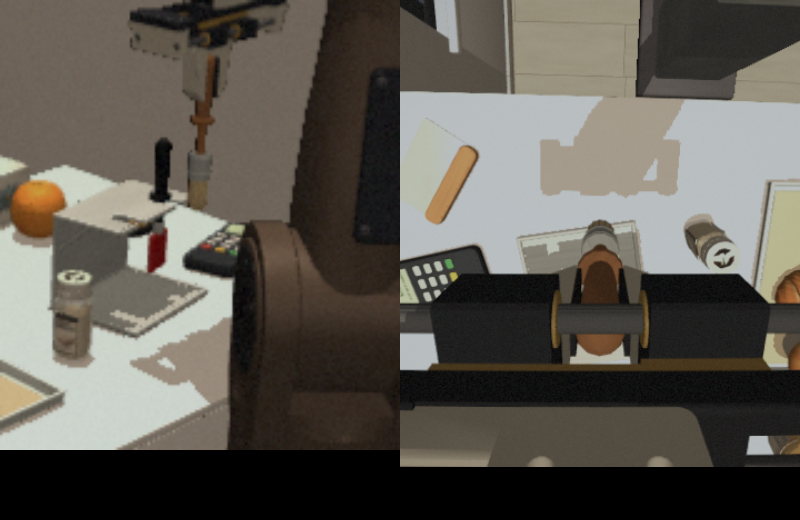

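>>> send_rows([
  [1.2, [-0.5, 2.5, 0], [0, 0, 0]],
  [1.2, [-1, 4.4, 0], [0, 0, 0]],
  [1.2, [-1, 4.7, 0], [0, 0, 0]],
  [1.2, [-1, 4.7, 0], [0, 0, 0]],
  [1.2, [-1, 4.7, 0], [0, 0, 0]],
])

```text
clock: 9.75
position: [0.4337, -0.0887, 0.296]
ee_rot: [0.045, -3.139, -0.0]
force: [1.2, 0.0, -0.3]
width: 0.207
gripper_force: 20.0
```

>>> send_rows([
  [1.2, [-1, 4.7, 0], [0, 0, 0]],
  [1.2, [-1, 4.7, 0], [0, 0, 0]],
  [1.2, [-1, 4.7, 0], [0, 0, 0]],
  [1.2, [-1, 4.7, 0], [0, 0, 0]],
  [1.2, [-1, 4.7, 0], [0, 0, 0]],
])

```text
clock: 10.25
position: [0.4772, 0.1472, 0.2959]
ee_rot: [0.045, -3.139, 0.002]
force: [1.4, 0.0, -1.3]
width: 0.207
gripper_force: 20.0
```

>>> send_rows([
  [1.2, [-1, 4.7, 0], [0, 0, 0]],
  [1.2, [-1, 4.7, 0], [0, 0, 0]],
  [1.2, [-1, 4.7, 0], [0, 0, 0]],
  [1.2, [-0.8, 2.6, 0], [0, 0, 0]],
  [1.2, [0, 0, 0], [0, 0, 0]],
])

```text
clock: 10.75
position: [0.5097, 0.3179, 0.295]
ee_rot: [0.055, -3.137, -0.001]
force: [0.1, 0.5, -1.0]
width: 0.208
gripper_force: 20.0
```

>>> send_rows([
  [1.2, [0, 0, 0], [0, 0, 0]],
  [1.2, [0, 0, 0], [0, 0, 0]],
])

```text
clock: 10.95
position: [0.5111, 0.3123, 0.2965]
ee_rot: [0.044, -3.14, 0.003]
force: [0.1, -0.3, -1.0]
width: 0.207
gripper_force: 20.0
```

```bash
python3 - <<'E'
from h import *
np.set_printoptions(precision=4,suppress=True)
o=arm.observe();p=o["position"];print(o["clock"],p,o["ee_rot"],o["force"])
ims={n:arm.get_image(n) for n in("scene","side")};T=[]
for n in ims:
    cp=arm.camera_params(n);c=proj(cp,p+[0,0,-.136]);c2=proj(cp,p+[0,0,-.03]);pot=proj(cp,[.5005,.321,.098]);print(n,"tip",c,"origin",c2,"pot",pot)
    T.append(ims[n][int(c[1])-75:int(c[1])+75,int(c[0])-50:int(c[0])+50,::-1])
cv2.imwrite("pics/e5.png",cv2.resize(np.hstack(T),None,fx=4,fy=4,interpolation=cv2.INTER_CUBIC))
E
```

```text
10.95 [0.5111 0.3123 0.2965] [ 0.0439 -3.1401  0.0029] [ 0.145  -0.3143 -0.9668]
scene tip [194.9406 232.4244] origin [191.1767 192.4533] pot [196.1509 257.435 ]
side tip [264.533  284.7256] origin [262.6732 253.9052] pot [268.9713 304.1057]
```

View pics/e5.png

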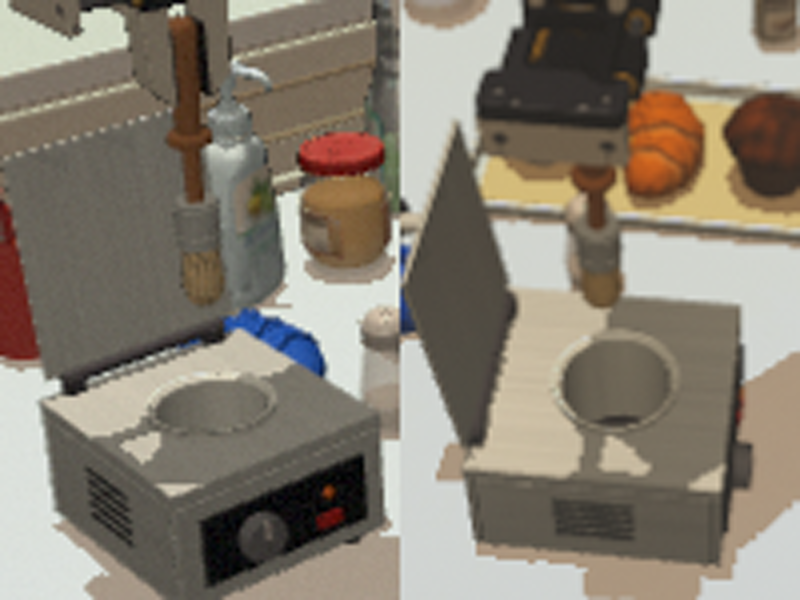

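>>> send_rows([
  [1.2, [1, 0.9, 0], [0, 0, 0]],
  [1.2, [0, 0, 2], [0, 0, 0]],
  [1.2, [0, 0, 3], [0, 0, 0]],
  [1.2, [0, 0, 3], [0, 0, 0]],
  [1.2, [0, 0, 3], [0, 0, 0]],
])

```text
clock: 11.55
position: [0.5003, 0.3229, 0.187]
ee_rot: [-0.045, 3.14, 0.001]
force: [-0.0, 0.6, -0.3]
width: 0.209
gripper_force: 20.0
```

>>> send_rows([
  [1.2, [0, 0, 1.6], [0, 0, 0]],
  [1.2, [0, 0, 0.3], [0, 0, 0]],
  [1.2, [0, 0, 0], [0, 0, 0]],
  [1.2, [0, 0, 0], [0, 0, 0]],
  [1.2, [0, 0, 0], [0, 0, 0]],
])

```text
clock: 12.05
position: [0.5014, 0.3233, 0.1699]
ee_rot: [-0.046, 3.139, 0.002]
force: [0.6, -0.3, -1.1]
width: 0.206
gripper_force: 20.0
```

>>> send_rows([
  [1.2, [0, 0, -1], [0, 0, 0]],
  [1.2, [0, 0, -3], [0, 0, 0]],
  [1.2, [0, 0, -4], [0, 0, 0]],
  [1.2, [0, 0, -4], [0, 0, 0]],
  [1.2, [0, 0, -1], [0, 0, 0]],
])

```text
clock: 12.55
position: [0.5021, 0.3246, 0.3047]
ee_rot: [-0.046, 3.135, 0.008]
force: [0.2, 0.8, -0.8]
width: 0.205
gripper_force: 20.0
```

>>> send_rows([
  [1.2, [-0.1, -3.5, 0], [0, 0, 0]],
  [1.2, [-0.2, -4.6, 0], [0, 0, 0]],
  [1.2, [-0.2, -4.7, 0], [0, 0, 0]],
  [1.2, [-0.2, -4.7, 0], [0, 0, 0]],
  [1.2, [-0.1, -4.7, 0], [0, 0, 0]],
])

```text
clock: 13.05
position: [0.5153, 0.0993, 0.2992]
ee_rot: [-0.046, 3.14, 0.0]
force: [0.9, -0.7, -0.6]
width: 0.208
gripper_force: 20.0
```

>>> send_rows([
  [1.2, [-0.1, -3.3, 0], [0, 0, 0]],
  [1.2, [0, -1, 0], [0, 0, 0]],
  [1.2, [0, 0, 4], [0, 0, 0]],
  [1.2, [0, 0, 4], [0, 0, 0]],
  [1.2, [0, 0, 0], [0, 0, 0]],
])

```text
clock: 13.55
position: [0.5146, 0.0578, 0.2148]
ee_rot: [0.047, -3.134, 0.001]
force: [-0.7, 0.3, -0.2]
width: 0.209
gripper_force: 20.0
```

>>> send_rows([
  [1.2, [0, 0, 0], [0, 0, 0]],
  [1.2, [0, 0, 0], [0, 0, 0]],
])

```text
clock: 13.75
position: [0.5189, 0.0591, 0.2208]
ee_rot: [-0.047, 3.138, 0.001]
force: [-0.5, 0.3, -0.5]
width: 0.207
gripper_force: 20.0
```

```bash
python3 - <<'E'
from h import *
np.set_printoptions(precision=4,suppress=True)
import pickle
o=arm.observe();p=o["position"];print(o["clock"],p,o["ee_rot"],o["force"])
for n in("scene","side"):
    cp=arm.camera_params(n);im=arm.get_image(n);np.save(n+"6.npy",im)
    h=cv2.cvtColor(im,cv2.COLOR_RGB2HSV)
    # croissant mask in scene/side near expected
    c=proj(cp,[.5235,.02,.03]);x,y=c.astype(int)
    m=((h[...,0]<18)&(h[...,1]>140)&(h[...,2]>70)).astype(np.uint8)
    k=cv2.connectedComponentsWithStats(m[y-25:y+25,x-30:x+30]);print(n,c,[(s,(q+[x-30,y-25]).round(1)) for s,q in zip(k[2][1:],k[3][1:]) if s[4]>60])
E
```

```text
13.75 [0.5189 0.0591 0.2208] [-0.0469  3.1382  0.0011] [-0.4586  0.288  -0.4865]
scene [285.6983 242.8092] [(array([  0,   0,  18,  15, 225], dtype=int32), array([263.2, 223.7])), (array([ 13,  16,  32,  23, 442], dtype=int32), array([282.6, 244.7]))]
side [279.6093 243.4778] [(array([  0,   8,  12,  18, 165], dtype=int32), array([253.5, 234.1])), (array([ 20,  15,  21,  26, 391], dtype=int32), array([278.6, 246. ]))]
```

>>> send_rows([
  [1.2, [-0.4, 0.1, 2], [0, 0, 0]],
  [1.2, [0, 0, 1.5], [0, 0, 0]],
  [1.2, [0, 0, 0.9], [0, 0, 0]],
  [1.2, [0, 0, 0.5], [0, 0, 0]],
  [1.2, [0, 0, 0], [0, 0, 0]],
])

```text
clock: 14.35
position: [0.5217, 0.0594, 0.1697]
ee_rot: [-0.046, 3.141, 0.0]
force: [0.3, -0.6, -0.7]
width: 0.209
gripper_force: 20.0
```

>>> send_rows([
  [1.2, [0.02, -0.8, -0.5], [0, 0, 0]],
  [1.2, [0.02, -0.8, -0.26], [0, 0, 0]],
  [1.2, [0.02, -0.8, -0.22], [0, 0, 0]],
  [1.2, [0.02, -0.8, -0.15], [0, 0, 0]],
  [1.2, [0.02, -0.8, -0.08], [0, 0, 0]],
])

```text
clock: 14.85
position: [0.522, 0.0181, 0.182]
ee_rot: [-0.045, 3.141, -0.0]
force: [-0.2, 0.4, -0.8]
width: 0.207
gripper_force: 20.0
```

>>> send_rows([
  [1.2, [0.02, -0.8, 0.06], [0, 0, 0]],
  [1.2, [0.02, -0.8, 0.14], [0, 0, 0]],
  [1.2, [0.02, -0.8, 0.22], [0, 0, 0]],
  [1.2, [0.02, -0.8, 0.25], [0, 0, 0]],
  [1.2, [0.02, -0.7, 0.4], [0, 0, 0]],
])

```text
clock: 15.35
position: [0.522, -0.0206, 0.1706]
ee_rot: [-0.045, 3.141, -0.0]
force: [-0.7, -0.6, -0.4]
width: 0.211
gripper_force: 20.0
```

>>> send_rows([
  [1.2, [0.02, -0.6, 0.35], [0, 0, 0]],
  [1.2, [0, 0, 0], [0, 0, 0]],
  [1.2, [0, 0, -2], [0, 0, 0]],
  [1.2, [0, 0, -4], [0, 0, 0]],
  [1.2, [0, 0, -4], [0, 0, 0]],
])

```text
clock: 15.85
position: [0.5213, -0.0253, 0.2682]
ee_rot: [0.047, -3.14, -0.001]
force: [0.3, -1.2, -0.1]
width: 0.211
gripper_force: 20.0
```

```bash
python3 - <<'E'
from h import *
np.set_printoptions(precision=4,suppress=True)
o=arm.observe();p=o["position"];print(o["clock"],p,o["ee_rot"],o["force"])
T=[]
for n in("scene","side"):
    cp=arm.camera_params(n);im=arm.get_image(n);old=np.load(n+"6.npy");np.save(n+"7.npy",im)
    h=cv2.cvtColor(im,cv2.COLOR_RGB2HSV)
    c=proj(cp,[.5235,.02,.03]);x,y=c.astype(int)
    m=((h[...,0]<18)&(h[...,1]>140)&(h[...,2]>70)).astype(np.uint8)
    k=cv2.connectedComponentsWithStats(m[y-25:y+25,x-30:x+30]);print(n,c,[(s,(q+[x-30,y-25]).round(1)) for s,q in zip(k[2][1:],k[3][1:]) if s[4]>60])
    print(n,"predicted tip",proj(cp,p-[0,0,.136]))
    T.append(np.vstack([q[y-75:y+40,x-50:x+50,::-1] for q in(old,im)]))
cv2.imwrite("pics/f7.png",cv2.resize(np.hstack(T),None,fx=2.6,fy=2.6,interpolation=cv2.INTER_CUBIC))
E
```

```text
15.85 [ 0.5213 -0.0253  0.2682] [ 0.0472 -3.1396 -0.001 ] [ 0.3187 -1.2438 -0.1084]
scene [285.6983 242.8092] [(array([  0,   0,  24,  15, 301], dtype=int32), array([265.9, 223.6])), (array([ 13,  16,  35,  24, 490], dtype=int32), array([283.8, 244.6])), (array([43, 26, 16,  9, 69], dtype=int32), array([305.5, 247. ]))]
scene predicted tip [298.0893 206.3421]
side [279.6093 243.4778] [(array([  0,   8,  12,  17, 161], dtype=int32), array([253.5, 234. ])), (array([ 20,  14,  21,  27, 445], dtype=int32), array([278.6, 244.7]))]
side predicted tip [282.0805 210.0346]
```

>>> send_rows([
  [1.2, [1.2, -2.5, -3], [0, 0, 0]],
  [1.2, [2.3, -4.5, 0], [0, 0, 0]],
  [1.2, [2.3, -4.5, 0], [0, 0, 0]],
  [1.2, [2.3, -4.5, 0], [0, 0, 0]],
  [1.2, [2.3, -4.5, 0], [0, 0, 0]],
])

```text
clock: 16.45
position: [0.4238, -0.233, 0.2972]
ee_rot: [-0.047, 3.141, -0.0]
force: [1.8, 0.1, -0.8]
width: 0.203
gripper_force: 20.0
```

>>> send_rows([
  [1.2, [2.1, -4.1, 0], [0, 0, 0]],
  [1.2, [1.2, -2.5, 0], [0, 0, 0]],
  [1.2, [0, 0, 3], [0, 0, 0]],
  [1.2, [0, 0, 4], [0, 0, 0]],
  [1.2, [0, 0, 3], [0, 0, 0]],
])

```text
clock: 16.95
position: [0.3931, -0.2983, 0.1952]
ee_rot: [0.045, -3.141, -0.001]
force: [-0.3, -0.4, -1.1]
width: 0.206
gripper_force: 20.0
```

>>> send_rows([
  [1.2, [0, 0, 2.3], [0, 0, 0]],
  [1.2, [0, 0, 0], [0, 0, 0]],
  [1.2, [0, 0, 0], [0, 0, 0]],
  [1.2, [0, 0, 0], [0, 0, 0]],
])

```text
clock: 17.35
position: [0.3948, -0.299, 0.1757]
ee_rot: [-0.046, 3.139, -0.002]
force: [-0.2, 0.0, 0.9]
width: 0.21
gripper_force: 20.0
```

```bash
python3 - <<'E'
from h import *
np.set_printoptions(precision=4,suppress=True)
P=[]
ims={}
for n in("scene","side","scene","side"):
    o=arm.observe();P.append(o["position"]);ims[n]=arm.get_image(n)
print(o["clock"],np.array(P),o["ee_rot"]);p=np.mean(P,0)
for n in("scene","side"):
    cp=arm.camera_params(n);im=ims[n];np.save(n+"8.npy",im)
    print(n,"pred bead top",proj(cp,p+[0,0,-.026]),"ferr bottom",proj(cp,p+[0,0,-.096]),"tip",proj(cp,p+[0,0,-.136]))
    h=cv2.cvtColor(im,cv2.COLOR_RGB2HSV)
    for dz in(-.012,-.026,-.05,-.08,-.12):
        c=proj(cp,p+[0,0,dz]);r=int(round(c[1]));x=int(c[0]);print(dz,c.round(1),[tuple(map(int,h[r,i])) for i in range(x-6,x+8)])
E
```

```text
17.5 [[ 0.3948 -0.299   0.1757]
 [ 0.3948 -0.2991  0.1758]
 [ 0.3946 -0.2991  0.1757]
 [ 0.3945 -0.2991  0.1756]] [-0.0457  3.1395 -0.0021]
scene pred bead top [397.3586 189.8281] ferr bottom [395.7583 211.5978] tip [394.8662 223.6953]
-0.012 [397.7 185.4] [(46, 16, 213), (46, 18, 216), (44, 15, 214), (50, 18, 213), (15, 84, 97), (13, 171, 70), (12, 147, 78), (13, 162, 77), (14, 180, 75), (13, 155, 74), (23, 28, 117), (36, 24, 149), (19, 48, 112), (13, 47, 113)]
-0.026 [397.4 189.8] [(46, 15, 214), (53, 14, 214), (15, 80, 99), (12, 157, 81), (11, 157, 91), (12, 163, 97), (13, 163, 97), (13, 165, 96), (12, 161, 92), (13, 156, 93), (13, 163, 89), (15, 69, 118), (46, 13, 213), (51, 15, 214)]
-0.05 [396.8 197.4] [(50, 14, 212), (48, 14, 214), (53, 15, 215), (51, 15, 217), (49, 13, 211), (21, 32, 137), (15, 175, 70), (12, 163, 83), (12, 142, 79), (20, 39, 97), (10, 83, 123), (5, 123, 116), (7, 90, 94), (9, 63, 129)]
-0.08 [396.1 206.7] [(55, 13, 214), (52, 13, 213), (34, 17, 104), (19, 36, 78), (24, 31, 82), (23, 34, 91), (19, 32, 89), (20, 34, 91), (24, 29, 88), (30, 32, 87), (22, 33, 85
[... 829 characters left out ...]
(21, 50, 185)]
-0.05 [328.1 168.7] [(39, 14, 188), (42, 13, 190), (40, 12, 188), (39, 14, 188), (21, 31, 132), (12, 123, 77), (11, 149, 70), (16, 60, 94), (15, 77, 99), (13, 126, 87), (14, 155, 84), (14, 160, 94), (13, 175, 128), (13, 180, 146)]
-0.08 [327.7 175.6] [(42, 13, 189), (40, 12, 189), (36, 17, 147), (23, 35, 87), (19, 51, 70), (18, 52, 74), (20, 50, 76), (21, 54, 76), (20, 53, 72), (21, 42, 85), (38, 17, 163), (38, 15, 189), (39, 14, 188), (38, 15, 189)]
-0.12 [327.1 184.6] [(42, 13, 189), (42, 13, 190), (22, 33, 141), (17, 111, 92), (17, 120, 89), (17, 125, 96), (17, 128, 96), (17, 125, 92), (16, 116, 90), (15, 80, 127), (15, 70, 143), (15, 71, 144), (15, 70, 143), (16, 71, 144)]
```

>>> send_rows([
  [1.2, [0, -0.32, 0], [0, 0, 0]],
  [1.2, [-1.8, 0.23, 0], [0, 0, 0]],
  [1.2, [-1.8, 0.23, 0], [0, 0, 0]],
  [1.2, [-1.4, 0.18, 0], [0, 0, 0]],
  [1.2, [0, 0, 0], [0, 0, 0]],
])

```text
clock: 18.05
position: [0.4467, -0.2927, 0.1744]
ee_rot: [-0.051, 3.139, 0.001]
force: [-0.5, 0.3, -0.8]
width: 0.209
gripper_force: 20.0
```

>>> send_rows([
  [1.2, [0, 0, 0], [0, 0, 0]],
  [1.2, [0, 0, 0], [0, 0, 0]],
])

```text
clock: 18.25
position: [0.443, -0.2941, 0.1742]
ee_rot: [0.045, -3.14, -0.0]
force: [-0.1, -0.2, -2.1]
width: 0.211
gripper_force: 20.0
```

```bash
python3 - <<'E'
from h import *
np.set_printoptions(precision=4,suppress=True)
o=arm.observe();p=o["position"];print(p,o["force"])
print("line y at x",-.2848-(.4948-p[0])*.175)
T=np.array([.4948,-.2848,.1757])-p;R=Ro.from_rotvec(o["ee_rot"]).as_matrix();print("to go tool cm",R.T@T*100)
# compare hung brush in scene0 with hypotheses
for n in("scene","side"):
  cp=arm.camera_params(n);im=np.load(n+"0.npy");h=cv2.cvtColor(im,cv2.COLOR_RGB2HSV)
  for z in(.19,.182,.172,.165,.136):
    a=proj(cp,[.495,-.286,z]);b=proj(cp,[.494,-.2837,z]);r=int(round(a[1]));x=int(a[0])
    s=[i for i in range(x-8,x+9) if h[r,i,0]<18 and h[r,i,1]>100];print(n,z,a.round(1),b.round(1),s[:1],s[-1:],len(s))
E
```

```text
[ 0.443  -0.2941  0.1742] [-0.1072 -0.1865 -2.0895]
line y at x -0.2938582448306132
to go tool cm [-5.2008  0.7817 -0.158 ]
scene 0.19 [369.9 169.2] [369.6 169.5] [367] [372] 6
scene 0.182 [369.7 171.7] [369.5 172. ] [367] [372] 6
scene 0.172 [369.6 174.8] [369.3 175.1] [367] [372] 6
scene 0.165 [369.5 177. ] [369.2 177.2] [367] [371] 5
scene 0.136 [369.  185.9] [368.8 186.1] [365] [373] 9
side 0.19 [300.7 153.2] [300.9 153.6] [298] [302] 5
side 0.182 [300.7 155.2] [300.9 155.5] [298] [302] 5
side 0.172 [300.6 157.6] [300.8 157.9] [299] [302] 4
side 0.165 [300.6 159.3] [300.8 159.6] [299] [302] 4
side 0.136 [300.5 166.2] [300.7 166.5] [297] [303] 7
```

>>> send_rows([
  [1.2, [-1.3, 0.18, 0], [0, 0, 0]],
  [1.2, [-1.3, 0.18, 0], [0, 0, 0]],
  [1.2, [-1.3, 0.18, 0], [0, 0, 0]],
  [1.2, [-1.2, 0.16, 0], [0, 0, 0]],
  [1.2, [0, 0, 0], [0, 0, 0]],
])

```text
clock: 18.75
position: [0.4969, -0.2845, 0.1744]
ee_rot: [-0.049, 3.14, 0.001]
force: [0.6, -0.3, 0.1]
width: 0.208
gripper_force: 20.0
```

>>> send_rows([
  [1.2, [0, 0, 0], [0, 0, 0]],
  [1.2, [0, 0, 0], [0, 0, 0]],
])

```text
clock: 18.95
position: [0.4939, -0.2858, 0.1742]
ee_rot: [0.045, -3.14, 0.0]
force: [-0.8, -0.5, -0.7]
width: 0.205
gripper_force: 20.0
```

>>> send_rows([
  [1.2, [0, 0, 0.6], [0, 0, 0]],
  [1.2, [0, 0, 0.5], [0, 0, 0]],
  [1.2, [0, 0, 0], [0, 0, 0]],
  [1.2, [0, 0, 0], [0, 0, 0]],
])

```text
clock: 19.35
position: [0.4942, -0.2856, 0.1632]
ee_rot: [0.045, -3.141, -0.0]
force: [-0.1, -0.6, -0.6]
width: 0.209
gripper_force: 20.0
```

Now release (about 1 mm drop) and rise.

>>> send_rows([
  [1.2, [0, 0, 0.1], [0, 0, 0]],
  [2.6, [0, 0, 0], [0, 0, 0]],
  [4, [0, 0, 0], [0, 0, 0]],
  [5, [0, 0, 0], [0, 0, 0]],
  [5, [0, 0, 0], [0, 0, 0]],
])

```text
clock: 19.85
position: [0.4946, -0.2856, 0.1626]
ee_rot: [-0.046, 3.141, -0.0]
force: [0.5, -0.4, -1.0]
width: 0.496
gripper_force: 0.0
```

>>> send_rows([
  [5, [0, 0, -2], [0, 0, 0]],
  [5, [0, 0, -4], [0, 0, 0]],
  [5, [0, 0, -4], [0, 0, 0]],
  [5, [-2.5, 0, -4], [0, 0, 0]],
  [5, [-2.5, 0, 0], [0, 0, 0]],
])

```text
clock: 20.35
position: [0.5471, -0.2852, 0.3093]
ee_rot: [-0.043, 3.132, -0.007]
force: [0.6, -0.9, 0.3]
width: 0.543
gripper_force: 0.0
```

>>> send_rows([
  [5, [0, 0, 0], [0, 0, 0]],
  [5, [0, 0, 0], [0, 0, 0]],
])

```text
clock: 20.55
position: [0.5442, -0.2838, 0.3018]
ee_rot: [0.047, -3.14, -0.001]
force: [-0.5, -0.4, -0.5]
width: 0.546
gripper_force: 0.0
```

```bash
python3 - <<'E'
from h import *
o=arm.observe();print(o["clock"],o["position"],o["width"])
w=arm.get_image("wrist");s=arm.get_image("scene");d=arm.get_image("side");np.save("scene9.npy",s)
c=np.zeros((560,800,3),np.uint8)
c[:280,:400]=cv2.resize(w[20:265,105:455,::-1],(400,280));c[:280,400:]=cv2.resize(s[140:245,310:460,::-1],(400,280),interpolation=cv2.INTER_CUBIC)
c[280:,:400]=cv2.resize(s[190:295,200:350,::-1],(400,280),interpolation=cv2.INTER_CUBIC);c[280:,400:]=cv2.resize(d[140:280,200:400,::-1],(400,280),interpolation=cv2.INTER_CUBIC)
cv2.imwrite("pics/g9.png",c)
E
```

```text
20.55 [ 0.54422622 -0.28382105  0.30177664] 0.5462132077065558
```

View pics/g9.png

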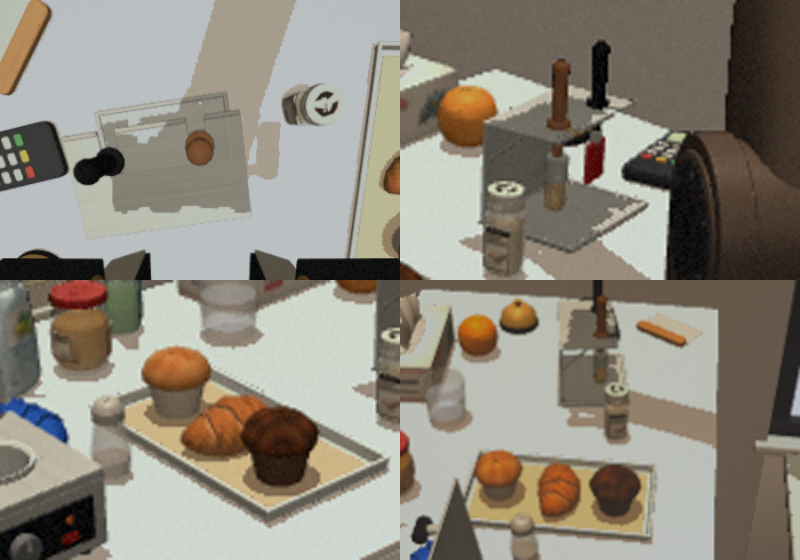

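>>> send_rows([
  [6, [-0.5, 2.5, 0], [0, 0, 0]],
  [6, [-1, 4.6, 0], [0, 0, 0]],
  [6, [-1, 4.7, 0], [0, 0, 0]],
  [6, [-1, 4.7, 0], [0, 0, 0]],
  [6, [-1, 4.7, 0], [0, 0, 0]],
])

```text
clock: 21.2
position: [0.5826, -0.0698, 0.3023]
ee_rot: [0.044, -3.141, 0.001]
force: [1.5, -0.2, 0.6]
width: 0.655
gripper_force: 0.0
```

>>> send_rows([
  [6, [-1, 4.7, 0], [0, 0, 0]],
  [6, [-1, 4.7, 0], [0, 0, 0]],
  [6, [-1, 4.7, 0], [0, 0, 0]],
  [6, [-1, 4.7, 0], [0, 0, 0]],
  [6, [-1, 4.7, 0], [0, 0, 0]],
])

```text
clock: 21.7
position: [0.6261, 0.1664, 0.3023]
ee_rot: [0.044, -3.141, 0.001]
force: [0.3, 0.3, 0.4]
width: 0.65
gripper_force: 0.0
```

>>> send_rows([
  [6, [-1, 4.7, 0], [0, 0, 0]],
  [6, [-1, 4.7, 0], [0, 0, 0]],
  [6, [-1, 4.7, 0], [0, 0, 0]],
  [6, [-0.4, 1.5, 0], [0, 0, 0]],
  [6, [0, 0, 0], [0, 0, 0]],
])

```text
clock: 22.2
position: [0.6544, 0.3256, 0.301]
ee_rot: [0.052, -3.139, -0.001]
force: [-1.3, -0.4, -0.4]
width: 0.653
gripper_force: 0.0
```

>>> send_rows([
  [6, [0, 0, 0], [0, 0, 0]],
  [6, [0, 0, 0], [0, 0, 0]],
])

```text
clock: 22.4
position: [0.6564, 0.3201, 0.3026]
ee_rot: [-0.042, 3.141, -0.002]
force: [0.2, 0.3, -0.0]
width: 0.652
gripper_force: 0.0
```

```bash
python3 - <<'E'
from h import *
o=arm.observe();R=Ro.from_rotvec(o["ee_rot"]).as_matrix()
print(o["clock"],o["position"],"to go cm",(R.T@(np.array([.6445,.3235,.2085])-o["position"])*100).round(2))
# lid knob check in side view: dark blob near expectation
cp=arm.camera_params("side");im=np.load("scene9.npy");cs=arm.camera_params("scene");print(proj(cs,[.6445,.3235,.228]))
E
```

```text
22.4 [0.65637587 0.32011225 0.30258267] to go cm [1.18 0.38 9.41]
[163.11573162 192.73718572]
```

>>> send_rows([
  [6, [1.18, 0.38, 0], [0, 0, 0]],
  [6, [0, 0, 3], [0, 0, 0]],
  [6, [0, 0, 3], [0, 0, 0]],
  [6, [0, 0, 2.4], [0, 0, 0]],
  [6, [0, 0, 1], [0, 0, 0]],
])

```text
clock: 22.9
position: [0.6436, 0.3229, 0.2062]
ee_rot: [0.042, -3.139, 0.004]
force: [-0.6, -1.4, 0.2]
width: 0.653
gripper_force: 0.0
```

>>> send_rows([
  [2.5, [0, 0, 0], [0, 0, 0]],
  [2.5, [0, 0, 0], [0, 0, 0]],
  [2.5, [0, 0, 0], [0, 0, 0]],
  [2.5, [0, 0, 0], [0, 0, 0]],
  [2.5, [0, 0, 0], [0, 0, 0]],
], force=25)

```text
clock: 23.4
position: [0.6451, 0.3246, 0.2098]
ee_rot: [-0.044, 3.139, -0.002]
force: [0.1, -5.2, 5.2]
width: 0.341
gripper_force: 25.0
```

>>> send_rows([
  [2.5, [0, 0, 0], [0, 0, 0]],
  [2.5, [0, 0, 0], [0, 0, 0]],
])

```text
clock: 23.6
position: [0.6452, 0.3246, 0.2097]
ee_rot: [-0.044, 3.139, -0.002]
force: [1.0, -6.6, 5.5]
width: 0.346
gripper_force: 25.0
```

>>> send_rows([
  [2.5, [1.4, 0, -0.57], [0, 0, 0]],
  [2.5, [1.93, 0, -0.49], [0, 0, 0]],
  [2.5, [1.97, 0, -0.2], [0, 0, 0]],
  [2.5, [1.97, 0, 0.11], [0, 0, 0]],
])

```text
clock: 24.0
position: [0.5726, 0.3215, 0.221]
ee_rot: [-0.042, 3.138, -0.003]
force: [3.3, -6.1, -1.9]
width: 0.343
gripper_force: 25.0
```

>>> send_rows([
  [2.5, [1.95, 0, 0.4], [0, 0, 0]],
  [2.5, [1.87, 0, 0.68], [0, 0, 0]],
  [2.5, [1.73, 0, 0.95], [0, 0, 0]],
  [2.5, [1.59, 0, 1.2], [0, 0, 0]],
])

```text
clock: 24.4
position: [0.5002, 0.3184, 0.1879]
ee_rot: [-0.042, 3.14, -0.007]
force: [4.5, -9.4, -0.3]
width: 0.346
gripper_force: 25.0
```

>>> send_rows([
  [2.5, [1.38, 0, 1.43], [0, 0, 0]],
  [2.5, [1.15, 0, 1.62], [0, 0, 0]],
  [2.5, [0.9, 0, 1.76], [0, 0, 0]],
  [2.5, [0, 0, 0], [0, 0, 0]],
])

```text
clock: 24.8
position: [0.4648, 0.3169, 0.1373]
ee_rot: [0.044, -3.139, 0.009]
force: [0.5, -8.7, -1.2]
width: 0.347
gripper_force: 25.0
```

>>> send_rows([
  [2.5, [0.3, 0, 0.8], [0, 0, 0]],
  [2.5, [0.27, 0, 0.8], [0, 0, 0]],
  [2.5, [0, 0, 0], [0, 0, 0]],
  [2.5, [0, 0, 0], [0, 0, 0]],
])

```text
clock: 25.2
position: [0.4606, 0.3168, 0.1233]
ee_rot: [0.042, -3.141, 0.009]
force: [2.6, -11.6, 2.1]
width: 0.346
gripper_force: 25.0
```

>>> send_rows([
  [2.5, [0, 0, 0.3], [0, 0, 0]],
  [2.5, [0, 0, 0], [0, 0, 0]],
  [2.5, [0, 0, 0], [0, 0, 0]],
])

```text
clock: 25.5
position: [0.461, 0.3168, 0.1221]
ee_rot: [-0.042, 3.14, -0.009]
force: [-2.8, -16.6, 23.4]
width: 0.345
gripper_force: 25.0
```

>>> send_rows([
  [2.5, [0, 0, 0.3], [0, 0, 0]],
  [2.5, [0, 0, 0], [0, 0, 0]],
  [2.5, [0, 0, 0], [0, 0, 0]],
])

```text
clock: 25.8
position: [0.4616, 0.3168, 0.1199]
ee_rot: [-0.041, 3.138, -0.008]
force: [-2.7, -18.3, 28.8]
width: 0.346
gripper_force: 25.0
```

>>> send_rows([
  [6, [0, 0, 0], [0, 0, 0]],
  [6, [0, 0, 0], [0, 0, 0]],
  [6, [0, 0, 0], [0, 0, 0]],
  [6, [0, 0, -2], [0, 0, 0]],
  [6, [0, 0, -4], [0, 0, 0]],
])

```text
clock: 26.3
position: [0.4582, 0.3197, 0.1755]
ee_rot: [0.047, -3.136, 0.004]
force: [1.0, -0.2, 0.9]
width: 0.652
gripper_force: 0.0
```

>>> send_rows([
  [3, [0, 0, -4], [0, 0, 0]],
  [0, [0, 0, 0], [0, 0, 0]],
  [0, [0, 0, 0], [0, 0, 0]],
  [0, [0, 0, 0], [0, 0, 0]],
  [0, [0, 0, 0], [0, 0, 0]],
])

```text
clock: 26.8
position: [0.4593, 0.32, 0.2161]
ee_rot: [0.046, -3.139, 0.002]
force: [-0.0, -0.0, 0.5]
width: 0.27
gripper_force: 0.0
```

>>> send_rows([
  [0, [0, 0, 0], [0, 0, 0]],
  [0, [0, 0, 0], [0, 0, 0]],
  [0, [0, 0, 0], [0, 0, 0]],
])

```text
clock: 27.1
position: [0.4598, 0.3205, 0.2172]
ee_rot: [0.046, -3.141, 0.0]
force: [-0.1, 0.5, 0.3]
width: 0.02
gripper_force: 0.0
```

>>> send_rows([
  [0, [0.2, -0.3, 3], [0, 0, 0]],
  [0, [0, 0, 3], [0, 0, 0]],
  [0, [0, 0, 0.6], [0, 0, 0]],
  [0, [0, 0, 0], [0, 0, 0]],
  [0, [0, 0, 0], [0, 0, 0]],
])

```text
clock: 27.6
position: [0.4585, 0.3181, 0.1527]
ee_rot: [-0.046, 3.14, 0.002]
force: [-0.5, -0.2, 0.1]
width: 0.001
gripper_force: 0.0
```

>>> send_rows([
  [0, [0, 0, 0.4], [0, 0, 0]],
  [0, [0, 0, 0.2], [0, 0, 0]],
  [0, [0, 0, 0], [0, 0, 0]],
  [0, [0, 0, 0], [0, 0, 0]],
])

```text
clock: 28.0
position: [0.4584, 0.3178, 0.1462]
ee_rot: [-0.046, 3.14, 0.001]
force: [0.6, 0.2, 4.5]
width: 0.001
gripper_force: 1.9
```

>>> send_rows([
  [0, [0, 0, 0.2], [0, 0, 0]],
  [0, [0, 0, 0], [0, 0, 0]],
  [0, [0, 0, 0], [0, 0, 0]],
])

```text
clock: 28.3
position: [0.4586, 0.318, 0.1456]
ee_rot: [-0.046, 3.139, 0.001]
force: [-2.7, -3.4, 20.8]
width: 0.002
gripper_force: 10.1
```

>>> send_rows([
  [0, [0, 0, -2], [0, 0, 0]],
  [0, [0, 0, -4], [0, 0, 0]],
  [0, [0, 0, -4], [0, 0, 0]],
  [0, [0, 0, -3], [0, 0, 0]],
  [0, [0, 0, 0], [0, 0, 0]],
])

```text
clock: 28.8
position: [0.4593, 0.319, 0.2779]
ee_rot: [-0.046, 3.136, 0.006]
force: [-0.2, -0.3, -0.4]
width: 0.006
gripper_force: 0.0
```

```bash
python3 - <<'E'
from h import *
o=arm.observe();print(o["clock"],o["position"],o["force"])
print(arm.sign_off())
E
```

```text
28.8 [0.45927149 0.31902606 0.27789398] [-0.21570555 -0.28729713 -0.41762054]
the job is handed in; nothing more can be done
None
```

I handed the job in at 28.8 s with every step done in order; the brush hangs upright in its slot, the lid is pressed shut and the croissant has not moved, but the glaze itself could not be seen in the pictures, so the stroke rests on measured tool positions.

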